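# Straightedge flush along the fly box

## Robot

A 6-joint arm with a two-finger parallel gripper is mounted at the origin on the work surface. World frame = base frame: x ahead of the robot, y to its left, z up, the work surface at z = 0. Lengths are in m, angles in degrees, forces in N, time in s.
With the tool pointing down it reaches from about 0.35 to 0.875 m from the base axis. Payload 4.2 kg.
Tool frame: the origin (TCP) lies on the centre line of the jaws, within the pads' length; the fingertips stand tip_reach ahead of it and the grasp point (between the pads) is the TCP (tip_reach is the distance from the TCP to the fingertips, in m); z points along the fingers, y is the line along which they close (so a half turn about z gives the same grasp; the last joint's range is limited). The gripper opens to 87 mm and grips with 3 to 60 N. Pads are 19 mm wide; open, the fingers measure 117 mm over their backs; the gripper's body (75 mm by 190 mm) begins 51 mm behind the grasp point.
Start: joints at [14.817, 22.042, 0.453, 0, -68.411, -14.817], TCP at [0.625, 0, 0.242] pointing down, gripper open.
Joint ranges: [-179.83, 179.83], [-69.29, 118.12], [-61.27, 80.66], [-181.25, 117.63], [-171.15, -9.14], [-177.46, 177.46]. Speed limits (degrees/s): [159.86, 159.86, 180, 180, 180, 180].

## Interface

Orientations are given as a 3x3 rotation matrix whose columns are the frame's x, y, z axes.
In Python, from station import sense, capture, finish_job, tip_reach gives the robot as it stands.
- The arm moves only by the tool arm_command, never from a script. Its argument "deltas" is a list of rows, each a list of 7 numbers: the turn, a rotation vector about the tool's x, y, z in rad, then the shift along the tool's x, y, z in cm, then the closure, from -1 (fully open) to 1 (shut), so that 0 is half open. In form: [[rx, ry, rz, dx, dy, dz, hand], ...]. A call has 1 to 8 rows; each row is the pose to reach, as a shift and turn from the pose commanded when the call began, along the tool's axes at that moment; what a row does not reach only later rows make up. A row lasts 1/12 s, in which the tool goes at most 41.7 mm and 7.16 degrees, less where a joint would pass 70% of its speed; a pose out of reach is approached as far as the arm can. A call with a gripper value outside its range is refused whole. The fingers move at their own pace and stop on an object; the grip force is fixed at half the most. Time passes only in rows, so rows that repeat a pose let the fingers close. It gives the time, the measured TCP pose, the force, the opening and the grip force at its end, in the units of the state.
- sense(): the state, without advancing time (a new reading comes with each control period).
- capture(name): name is "scene" or "side" or "wrist"; returns a dict with "pixels" (420x560x3 uint8, blue, green, red), "fovy" (degrees; the focal length in pixels is half the picture's height over the tangent of half this angle, whatever the lens; pixels are square), "cx", "cy" (the principal point, pixels), "k1" (the pictures are not rectified: a ray, as slopes to the right and down, at radius r is drawn at 1 + k1 r^2 times it, then the intrinsics apply), "rvec" (rotation vector, rad) and "tvec" (3), from world to camera coordinates, as OpenCV has them. Camera axes: x right, y down, z forward; pixel columns grow to the right and rows downward; lengths in m; the calibration is good to about 2 mm. A picture is of the moment at which its call begins. There is no depth.
- finish_job(): hands the job in; it is judged then, once.
The state is a dict: "time_s": time; "joints": joint angles; "joint_velocities": joint speeds; "effort": joint torques, N m; "tcp_pos": TCP position; "ee_rot": TCP orientation; "wrist_force": force on the tool from outside, world axes, zero at the start; "moment": the same for the moment, N m; "gripper_width": opening from 0.0 (shut) to 1.0 (fully open); "gripper_force": force on a finger pad.
Only numpy, scipy, OpenCV 4.12 (cv2) and the standard library are available. Lean on these libraries where they do the work, as an engineer would, in place of code of your own. Each camera call takes 0.05 s, during which the arm holds its last target. There are 200 camera calls.

## Task

The battered aluminium fly box on the turntable is to be checked for straightness: pick up the straightedge by its red fin, bring it in under the rod-rest pole, and lay it flat on the turntable with its working edge (red line) against the box's long side that faces the robot, centred on that side. Press it lightly against the box for a second so that it is flush along the whole side, then let go and leave it lying there. Do not push hard or turn the turntable, keep the rod rest free of knocks, and leave the jar, cork grip, brass nut and forceps where they stand.

Things in the scene. Friction and masses are not known exactly. Their poses are not given: they have to be found in the camera images.
- straightedge: Loose aluminium straightedge, 0.18 kg: plate 50 (x) by 200 (y) by 5 mm thick, origin at the centre of its underside, z up. Working edge (thin red line) at x = +25 mm; black graduations along the other. An upright red fin stands across the middle: 10 mm thick (y), x from -25 to +17 mm, top 36 mm above the underside. Starts flat on the concrete shelf (z = 0).
- fin (a point): Grip point in the straightedge's fin, at x = -5, y = 0, z = 29 mm in the straightedge's frame. With the gripper closing along the straightedge's y and the tool tilted in the x-z plane, the fingertips just clear the plate here.
- edge_left (a point): Point on the lower corner of the working edge, at x = +25, y = +70, z = 0 mm in the straightedge's frame.
- edge_right (a point): Point on the lower corner of the working edge, at x = +25, y = -70, z = 0 mm in the straightedge's frame.
- flybox: Battered aluminium fly box screwed to the turntable: 90 (x) by 150 (y) by 28 mm high, origin at the centre of its underside, on the turntable's top. Its long side facing the robot is the plane x = -45 mm of its frame.
- turntable_center (a point): Centre of the turntable's top, 30 mm above the shelf. Varnished teak disc, radius 165 mm, on a steel centre pin that is flush with the top; it bears the fly box (box centre 57 mm from it in +x); the half of the disc in front of the box is clear.
- turntable (a joint): Rotation of the turntable about its pin, rad, 0 at the start. It turns with slight friction (0.15 N m), so an off-centre push turns it.
- rod_rest: Fixed rod rest: wooden pole, 24 mm diameter, 460 mm long along its y, underside 140 mm above the shelf, on 16 mm steel posts at y = +-215 mm. Origin on the shelf below the pole's middle. The pole runs above the straightedge's place: an upright gripper does not fit, the tool must lean back (fingers pointing ahead and down, 30 to 45 degrees from vertical) to reach under it.
- jar: Smoky grey glass jar, 44 mm diameter, 70 mm high, loose on the turntable; origin at the centre of its underside. Bystander.
- cork_grip: Upright section of cork rod grip, 28 mm diameter, 60 mm high, loose on the turntable; origin at the centre of its underside. Bystander.
- nut: Brass reel-seat nut, a ring of 28 mm diameter, 14 mm high, loose on the turntable; origin at the centre of its underside. Bystander.
- forceps: Chrome forceps lying on the shelf, about 120 by 60 by 7 mm, long along x; origin near the middle, on the underside. Bystander.
Mind the look-alikes: they are no part of the job. There is more than one size of the straightedge; the job needs the smallest.

How it is judged:
By the outcome, as a careful person would: the job done as asked, in the order asked, and still so for the second after the job is handed in, with the robot touching nothing.
It also fails if it takes over 48 s, if anything falls off the work surface, if the arm or the gripper's body presses on something with over 40 N, if the wrist force passes 120 N, or if a joint passes its speed limit or range.

## Working session

There is one attempt and no reset: what is moved stays moved. The work goes in short steps, Python scripts to look and compute and a tool call to move; the robot and the scene stay as the last step left them, time stands still between calls to the robot, and variables do not carry over. Pictures are saved under pics/ and viewed, at most 10 in all, crops included, and the job is handed in when it is done.

Besides the shell and the picture viewer there is one more tool, called as name(argument=value, ...), one argument or row to a line, values as JSON. arm_command: Moves the arm, as the interface text tells. Its arguments: {"type":"object","properties":{"deltas":{"type":"array"}},"required":["deltas"]}

```bash
ls; mkdir -p pics
cat > h.py <<'E'
import numpy as np, cv2, pickle
from station import sense, capture, finish_job, tip_reach
def snap(name, fn):
    c=capture(name); cv2.imwrite(f'pics/{fn}.png',c['pixels']); pickle.dump(c,open(f'pics/{fn}.pkl','wb')); return c
def load(fn): return pickle.load(open(f'pics/{fn}.pkl','rb'))
def ray(c,uv):
    f=210/np.tan(np.radians(c['fovy'])/2)
    d=(np.array(uv,float)-[c['cx'],c['cy']])/f; u=d.copy()
    for _ in range(30): u=d/(1+c['k1']*(u@u))
    R=cv2.Rodrigues(np.array(c['rvec'],float))[0]
    return -R.T@np.array(c['tvec'],float).ravel(), R.T@np.array([u[0],u[1],1])
def onz(c,uv,z):
    o,d=ray(c,uv); return o+d*(z-o[2])/d[2]
def proj(c,P):
    f=210/np.tan(np.radians(c['fovy'])/2)
    R=cv2.Rodrigues(np.array(c['rvec'],float))[0]
    p=(R@np.atleast_2d(P).T).T+np.array(c['tvec'],float).ravel()
    s=p[:,:2]/p[:,2:]; r2=(s**2).sum(1,keepdims=True)
    return s*(1+c['k1']*r2)*f+[c['cx'],c['cy']]
E
python3 - <<'E'
from h import *
a=snap('scene','s0'); b=snap('side','d0'); w=snap('wrist','w0')
print(tip_reach); 
for c in(a,b,w): print(c['fovy'],c['cx'],c['cy'],c['k1'],ray(c,(280,210)))
s=sense(); print(s['tcp_pos'],s['ee_rot'],s['wrist_force'],s['gripper_width'],s['time_s'])
m=np.vstack([np.hstack([a['pixels'],b['pixels']])]); cv2.imwrite('pics/both.png',cv2.resize(m,(800,300),interpolation=cv2.INTER_AREA))
E
```

```text
pics
0.019
53.611501948767646 276.1117516473354 205.55531697483568 -0.11193006613561904 (array([1.06144126, 0.80320267, 0.68846837]), array([-0.5552893 , -0.596783  , -0.57940118]))
51.70883837256892 276.1846039287722 209.61554833350286 -0.036526106105921545 (array([ 0.02770366, -0.47624377,  0.77667853]), array([ 0.4247022 ,  0.56841941, -0.70470258]))
71.63854145981337 275.8067881581465 204.55635813668118 0.003661753479706235 (array([ 0.62507353, -0.07026406,  0.3833808 ]), array([-0.01618277,  0.28193636, -0.95958726]))
[6.24577385e-01 1.19611569e-05 2.40749759e-01] [[-1.35931190e-04 -9.99998629e-01 -1.65046050e-03]
 [-9.99999984e-01  1.36128269e-04 -1.19296454e-04]
 [ 1.19520965e-04  1.65044426e-03 -9.99998631e-01]] [0.7869216  0.27449977 0.20373817] 1.002309576082362 0.15
```

View pics/s0.png

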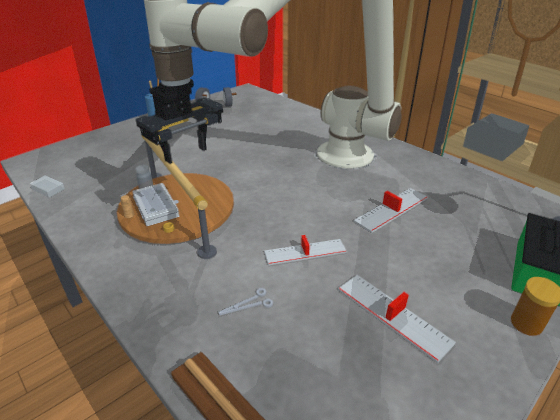

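View pics/d0.png

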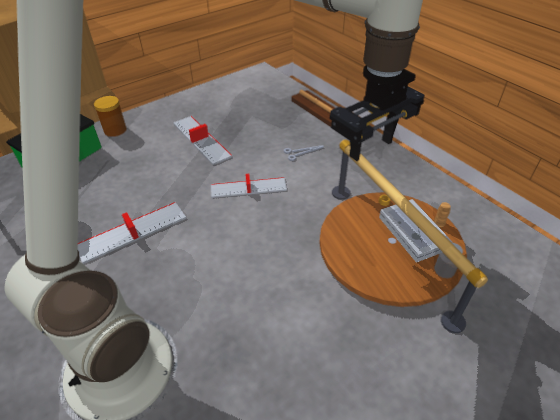

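Scene view: straightedges at about (305,250), (390,208) and (397,315); turntable at (175,205) with the box at (156,204). Side view: straightedges at (248,187), (130,230) and (203,138); turntable at (393,245) with the box at (410,230). Next I measure their sizes with enlarged crops.

Run:
```python
from h import *
a=load('s0');b=load('d0')
def L(c,p,q): 
    P=onz(c,p,.005);Q=onz(c,q,.005); print(P.round(3),Q.round(3),np.linalg.norm(P-Q).round(3))
L(a,(264,254),(346,244)); L(b,(210,189),(287,184))
L(a,(356,222),(424,195)); L(b,(80,252),(185,212))
L(a,(340,282),(450,350)); L(b,(175,122),(230,158))
ca=a['pixels'][130:270,100:360]; cb=b['pixels'][170:210,200:300]; cc=b['pixels'][180:310,300:500]
cv2.imwrite('pics/c1.png',cv2.resize(ca,None,fx=3,fy=3,interpolation=cv2.INTER_CUBIC))
m=np.zeros((590,800,3),np.uint8); m[:160,:400]=cv2.resize(cb,None,fx=4,fy=4,interpolation=cv2.INTER_CUBIC); m[165:165+416,:640]=cv2.resize(cc,None,fx=3.2,fy=3.2,interpolation=cv2.INTER_CUBIC)
cv2.imwrite('pics/c2.png',m)
```

```text
[0.563 0.21  0.005] [0.386 0.324 0.005] 0.211
[0.393 0.324 0.005] [0.568 0.214 0.005] 0.206
[0.293 0.283 0.005] [0.035 0.34  0.005] 0.264
[0.038 0.321 0.005] [0.298 0.288 0.005] 0.262
[0.5   0.401 0.005] [0.486 0.674 0.005] 0.274
[0.469 0.672 0.005] [0.507 0.404 0.005] 0.271
```

View pics/c1.png

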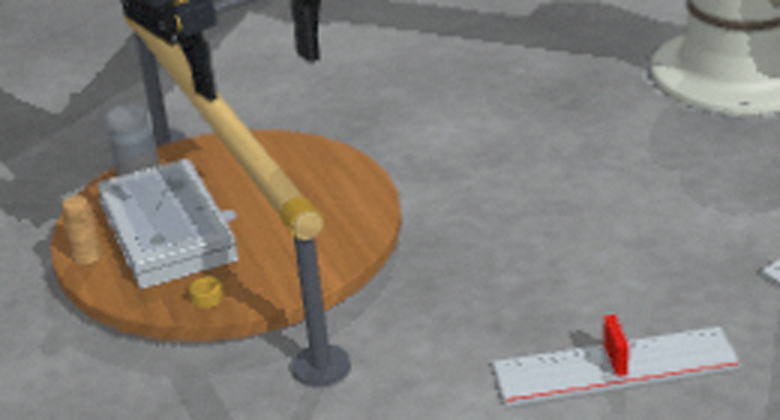

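View pics/c2.png

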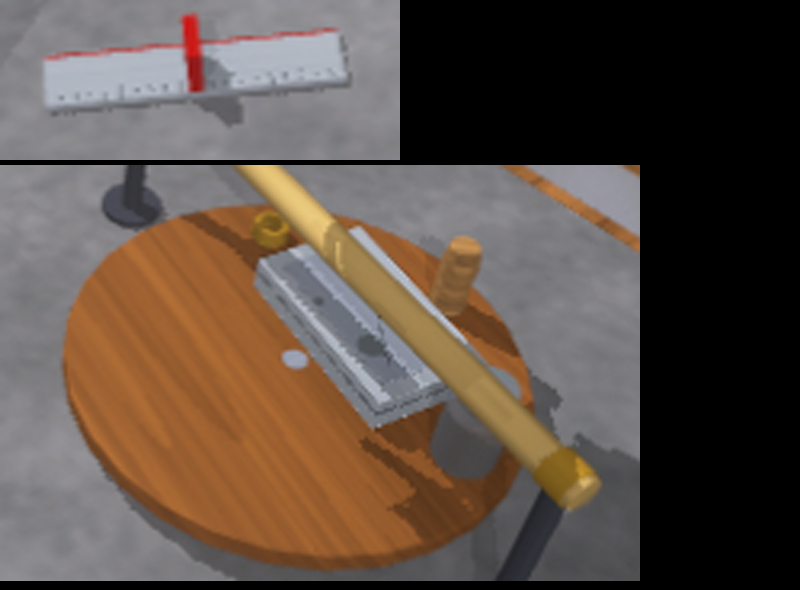

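```bash
cat > fit.py <<'E'
from h import *
from scipy.optimize import least_squares
a=load('s0');b=load('d0')
C1=lambda u,v:(u/3+100-.33,v/3+130-.33)
C2a=lambda u,v:(u/4+200-.4,v/4+170-.4)
C2=lambda u,v:(u/3.2+300-.35,(v-165)/3.2+180-.35)
def fit(obs,z0,x0):
    def T(p,P): 
        c,s=np.cos(p[2]),np.sin(p[2]); return np.array([p[0]+c*P[0]-s*P[1],p[1]+s*P[0]+c*P[1],z0+P[2]])
    r=lambda p:np.concatenate([proj(c,T(p,P))[0]-uv for c,uv,P in obs])
    s=least_squares(r,x0,loss='soft_l1'); return s.x,r(s.x).reshape(-1,2)
if __name__=='__main__':
    S=[(a,C1(505,402),(.025,-.1,.004)),(a,C1(738,364),(.025,.1,.004)),(a,C1(725,329),(-.025,.1,.005)),(a,C1(495,363),(-.025,-.1,.005)),
     (b,C2a(45,58),(.025,.1,.005)),(b,C2a(335,30),(.025,-.1,.005)),(b,C2a(347,80),(-.025,-.1,.005)),(b,C2a(45,106),(-.025,.1,.005))]
    p,r=fit(S,0,[.48,.27,1.]); print('se',p[:2],np.degrees(p[2]),'\n',r.round(1))
    h=.028
    B=[(a,C1(100,183),(.045,-.075,h)),(a,C1(190,162),(-.045,-.075,h)),(a,C1(234,238),(-.045,.075,h)),(a,C1(137,264),(.045,.075,h)),(a,C1(143,285),(.045,.075,0)),(a,C1(236,260),(-.045,.075,0)),
     (b,C2(257,266),(-.045,.075,h)),(b,C2(376,408),(-.045,-.075,h)),(b,C2(377,428),(-.045,-.075,0)),(b,C2(257,287),(-.045,.075,0)),(b,C2(360,228),(.045,.075,h))]
    p,r=fit(B,.03,[.7,0,0.]); print('box',p[:2],np.degrees(p[2]),'\n',r.round(1))
    print('pin',onz(a,C1(228,216),.03),onz(b,C2(295,359),.03))
    for n,(u,v) in {'poleL':(307,226)}.items(): print(n,onz(a,C1(u,v),.152))
    print('poleL b',onz(b,(344,147),.152),'poleR b',onz(b,C2(577,490),.152))
    print('posts',onz(a,C1(320,366),.0),onz(b,C2(132,205),0),onz(b,(455,321),0))
    print('nut',onz(a,C1(206,292),.037),onz(b,C2(270,232),.037),'jar',onz(b,C2(463,462),.03),'cork',onz(b,C2(463,245),.09),'forceps',onz(a,(245,303),0),onz(b,(303,152),0))
E
python3 fit.py
```

```text
se [0.4793316 0.2703835] 59.852561629830234 
 [[ 0.1 -0. ]
 [ 1.   0.3]
 [-1.4 -0.7]
 [-0.5 -0.6]
 [-0.4 -0.6]
 [ 0.4 -0.1]
 [-0.1 -0.4]
 [-0.2 -0.1]]
box [ 0.67353963 -0.12311646] -14.269962234060946 
 [[-0.6 -0.6]
 [-0.2 -1.7]
 [ 0.3 -1.3]
 [-0.6 -0.3]
 [-0.6  1.3]
 [ 1.1 -0.1]
 [ 0.3 -1.7]
 [ 1.2 -0.6]
 [-1.9  1.4]
 [-1.5 -0. ]
 [ 0.1 -0.3]]
pin [ 0.61898119 -0.10742467  0.03      ] [ 0.62010927 -0.10783554  0.03      ]
poleL [0.66369176 0.11479381 0.152     ]
poleL b [0.65477841 0.10424907 0.152     ] poleR b [ 0.57449934 -0.32819932  0.152     ]
posts [0.66052921 0.09983938 0.        ] [ 6.63945016e-01  1.04983231e-01 -1.11022302e-16] [ 0.58306293 -0.31990675  0.        ]
nut [ 0.69945256 -0.00939569  0.037     ] [ 0.69670259 -0.01051622  0.037     ] jar [ 0.64059559 -0.23882345  0.03      ] cork [ 0.74736888 -0.13703976  0.09      ] forceps [6.96471751e-01 2.98285568e-01 1.11022302e-16] [0.69561609 0.30144466 0.        ]
```

View pics/w0.png

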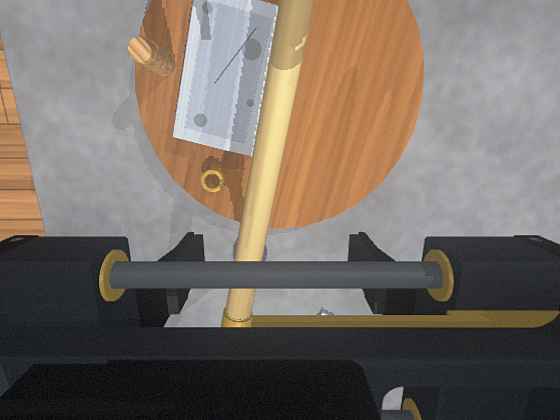

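The smallest straightedge is the one at (0.48, 0.27), yaw 60°. The box yaw is about -14° and the pole's about -10.6°. The wrist view shows the box side near (265,80), partly hidden under the pole. Next I move to a hover behind the fin.

```bash
cat >> h.py <<'E'
from scipy.spatial.transform import Rotation as Ro
def pose(p,yaw,tilt):
    y,t=np.radians([yaw,tilt]); z=np.array([np.sin(t)*np.cos(y),np.sin(t)*np.sin(y),-np.cos(t)])
    Y=np.array([-np.sin(y),np.cos(y),0]); return np.array(p,float),np.column_stack([np.cross(Y,z),Y,z])
def back(T,d): return T[0]-d*T[1][:,2],T[1]
def row(T,T0=None):
    s=sense(); p0,R0=T0 or (np.array(s['tcp_pos']),np.array(s['ee_rot']))
    return np.r_[Ro.from_matrix(R0.T@T[1]).as_rotvec(),100*R0.T@(T[0]-p0)].round(3).tolist()
def yt(R): return np.degrees([np.arctan2(-R[0,1],R[1,1]),np.arctan2(np.hypot(R[0,2],R[1,2]),-R[2,2])]), R[2,1]
def se(x,y,yaw,z=0):  # grip point from straightedge origin
    c,s=np.cos(np.radians(yaw)),np.sin(np.radians(yaw)); return [x-.005*c,y-.005*s,z+.029]
E
python3 - <<'E'
from h import *
G=pose(se(.4793,.2704,59.9),59.9,40)
H=back(G,.13); H=(H[0]+[0,0,.05],H[1]); print(H[0],row(H))
E
```

```text
[0.43488501 0.19378012 0.17858578] [0.185, -0.682, 0.503, -19.375, 18.962, 6.245]
```

arm_command(
  deltas=[
    [0.185,-0.68,0.5,-19.4,19,6.2,-1],
    [0.185,-0.68,0.5,-19.4,19,6.2,-1],
    [0.185,-0.68,0.5,-19.4,19,6.2,-1],
    [0.185,-0.68,0.5,-19.4,19,6.2,-1],
    [0.185,-0.68,0.5,-19.4,19,6.2,-1],
    [0.185,-0.68,0.5,-19.4,19,6.2,-1],
    [0.185,-0.68,0.5,-19.4,19,6.2,-1],
    [0.185,-0.68,0.5,-19.4,19,6.2,-1],
  ],
)

```text
time_s: 0.82
tcp_pos: [0.4278, 0.1947, 0.1766]
ee_rot: [[-0.389, -0.865, 0.317], [-0.661, 0.501, 0.558], [-0.642, 0.008, -0.767]]
wrist_force: [0.5, -1.0, -0.3]
gripper_width: 1.002
gripper_force: 0.0
```

Run:
```python
from h import *
s=sense(); print(s['tcp_pos'],yt(np.array(s['ee_rot'])),s['joints'],s['time_s'])
w=snap('wrist','w1')
```

```text
[0.42781544 0.19474395 0.17657547] (array([59.9034848, 39.9361129]), np.float64(0.007729547996265547)) [ 24.80818382   3.08064296 -30.10146894 -46.39334242 -31.08964303
 -19.94643159] 0.8167
```

View pics/w1.png

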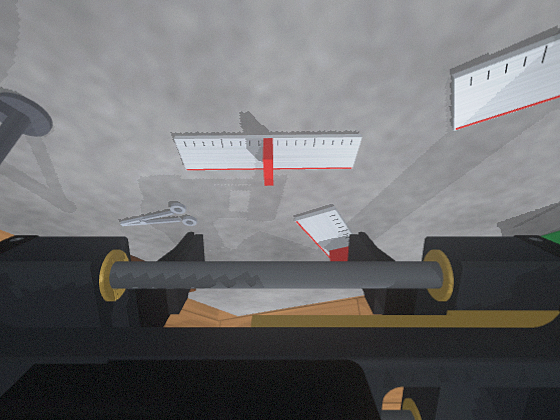

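The wrist view shows the small straightedge with its graduated edge from (172,134) to (361,133), its red edge from (187,170) to (352,168), and the fin at (268,160). I refit its pose with these points.

Run:
```python
from h import *
from fit import fit
w=load('w1')
O=[(w,(173.5,136),(-.025,.1,.005)),(w,(361,135),(-.025,-.1,.005)),(w,(187,170),(.025,.1,.005)),(w,(352,167.5),(.025,-.1,.005))]
for fl in (1,-1):
    o=[(c,u,(P[0],fl*P[1],P[2])) for c,u,P in O]
    p,r=fit(o,0,[.479,.27,1.04]); print(p[:2],np.degrees(p[2]),r.round(1).tolist())
print(proj(w,[[.479-.0,.27,.036]]))
```

```text
[0.50270667 0.31287973] -119.30108379413495 [[22.3, 57.8], [-15.4, 56.5], [-1.2, -1.3], [1.2, -1.4]]
[0.47950307 0.27061781] 60.478186431731906 [[-0.4, 1.9], [1.1, 0.4], [-1.4, -0.5], [0.4, -0.2]]
[[268.15517619 173.97715237]]
```

Run:
```python
from h import *
G=pose(se(.4794,.2705,60.2,.001),60.2,40)
print(row(back(G,.05)),row(G))
```

```text
[-0.001, -0.002, -0.002, 2.98, -0.311, 11.851] [-0.001, -0.002, -0.002, 2.968, -0.304, 16.851]
```

arm_command(
  deltas=[
    [0,0,0,3,-0.3,3,-1],
    [0,0,0,3,-0.3,6,-1],
    [0,0,0,3,-0.3,9,-1],
    [0,0,0,3,-0.3,11.8,-1],
    [0,0,0,3,-0.3,13.5,-1],
    [0,0,0,3,-0.3,15,-1],
    [0,0,0,3,-0.3,15,-1],
  ],
)

```text
time_s: 1.45
tcp_pos: [0.4757, 0.2561, 0.0426]
ee_rot: [[-0.383, -0.867, 0.32], [-0.667, 0.499, 0.554], [-0.64, -0.001, -0.769]]
wrist_force: [0.2, -0.8, 0.1]
gripper_width: 0.997
gripper_force: 0.0
```

Run:
```python
from h import *
G=pose(se(.4794,.2705,60.2,.001),60.2,40)
s=sense(); print(s['tcp_pos'],yt(np.array(s['ee_rot'])),row(G))
```

```text
[0.47569942 0.25609886 0.04260087] (array([60.08678648, 39.76103122]), np.float64(-0.0011792105003200705)) [-0.002, -0.004, -0.001, 0.089, 0.398, 1.565]
```

arm_command(
  deltas=[
    [0,0,0,0.1,0.4,0.8,-1],
    [0,0,0,0.1,0.4,1.5,-1],
    [0,0,0,0.1,0.4,1.5,-1],
    [0,0,0,0.1,0.4,1.5,0],
    [0,0,0,0.1,0.4,1.5,1],
    [0,0,0,0.1,0.4,1.5,1],
    [0,0,0,0.1,0.4,1.5,1],
    [0,0,0,0.1,0.4,1.5,1],
  ],
)

```text
time_s: 2.12
tcp_pos: [0.4756, 0.2654, 0.0336]
ee_rot: [[-0.38, -0.867, 0.323], [-0.665, 0.499, 0.555], [-0.642, -0.004, -0.766]]
wrist_force: [-0.0, 0.1, -0.0]
gripper_width: 0.704
gripper_force: 0.0
```

arm_command(
  deltas=[
    [0,0,0,0,0,0,1],
    [0,0,0,0,0,0,1],
    [0,0,0,0,0,0,1],
    [0,0,0,0,0,0,1],
  ],
)

```text
time_s: 2.45
tcp_pos: [0.4755, 0.2655, 0.0331]
ee_rot: [[-0.381, -0.867, 0.322], [-0.665, 0.499, 0.555], [-0.642, -0.003, -0.767]]
wrist_force: [-0.1, -0.0, 0.0]
gripper_width: 0.399
gripper_force: 0.0
```

arm_command(
  deltas=[
    [0,0,0,0.13,0,0.2,1],
    [0,0,0,0.13,0,0.2,1],
    [0,0,0,0.13,0,0.2,1],
    [0,0,0,0.13,0,0.2,1],
    [0,0,0,0.13,0,0.2,1],
    [0,0,0,0.13,0,0.2,1],
    [0,0,0,0.13,0,0.2,1],
    [0,0,0,0.13,0,0.2,1],
  ],
)

```text
time_s: 3.12
tcp_pos: [0.4755, 0.2657, 0.0306]
ee_rot: [[-0.381, -0.866, 0.322], [-0.666, 0.499, 0.555], [-0.642, -0.003, -0.767]]
wrist_force: [0.5, 0.2, -1.9]
gripper_width: 0.11
gripper_force: 30.0
```

Fin gripped at 30 N. Next: lift, then swing to the staging pose in front of the turntable.

```bash
cat >> h.py <<'E'
PIN=np.array([.6195,-.1076]); BY=-14.2
def place(back_mm,z,yaw=BY,tilt=40,lat=0): # TCP pose when se centre is back_mm behind final place; z = TCP height
    y=np.radians(yaw); ex=np.array([np.cos(y),np.sin(y)]); ey=np.array([-ex[1],ex[0]])
    p=PIN+ex*(-.013-.006-back_mm/1000)+ey*lat/1000; return pose([*p,z],yaw,tilt)
E
python3 - <<'E'
from h import *
s=sense(); p,R=np.array(s['tcp_pos']),np.array(s['ee_rot'])
print(row((p+[0,0,.07],R)))
mid=pose([.46,.10,.11],23,40); print(row(mid)); print(place(120,.11)[0],row(place(120,.11),mid))
E
```

```text
[0.0, 0.0, 0.0, -4.492, -0.021, -5.369]
[0.413, -0.0, 0.498, 6.524, -6.946, -15.78]
[ 0.4847471  -0.07350227  0.11      ] [0.417, 0.0, 0.497, 3.448, -16.938, -2.893]
```

arm_command(
  deltas=[
    [0,0,0,-2.2,0,-2.7,1],
    [0,0,0,-4.5,0,-5.4,1],
    [0.413,0,0.498,6.5,-6.9,-15.8,1],
    [0.413,0,0.498,6.5,-6.9,-15.8,1],
    [0.413,0,0.498,6.5,-6.9,-15.8,1],
    [0.413,0,0.498,6.5,-6.9,-15.8,1],
    [0.413,0,0.498,6.5,-6.9,-15.8,1],
    [0.413,0,0.498,6.5,-6.9,-15.8,1],
  ],
)

```text
time_s: 3.78
tcp_pos: [0.4568, 0.0877, 0.0922]
ee_rot: [[-0.69, -0.402, 0.601], [-0.289, 0.915, 0.28], [-0.663, 0.019, -0.748]]
wrist_force: [-1.1, -0.3, -3.1]
gripper_width: 0.114
gripper_force: 30.0
```

arm_command(
  deltas=[
    [0.417,0,0.497,3.4,-16.9,-2.9,1],
    [0.417,0,0.497,3.4,-16.9,-2.9,1],
    [0.417,0,0.497,3.4,-16.9,-2.9,1],
    [0.417,0,0.497,3.4,-16.9,-2.9,1],
    [0.417,0,0.497,3.4,-16.9,-2.9,1],
    [0.417,0,0.497,3.4,-16.9,-2.9,1],
    [0.417,0,0.497,3.4,-16.9,-2.9,1],
    [0.417,0,0.497,3.4,-16.9,-2.9,1],
  ],
)

```text
time_s: 4.45
tcp_pos: [0.4834, -0.0805, 0.0718]
ee_rot: [[-0.719, 0.242, 0.652], [0.199, 0.97, -0.141], [-0.666, 0.028, -0.745]]
wrist_force: [-0.4, -1.6, -3.0]
gripper_width: 0.108
gripper_force: 30.0
```

Run:
```python
from h import *
s=sense(); print(s['tcp_pos'],yt(np.array(s['ee_rot'])),s['joints'],s['time_s'],s['gripper_width'],s['wrist_force'])
b=snap('side','d1');w=snap('wrist','w2')
cv2.imwrite('pics/c3.png',np.hstack([cv2.resize(b['pixels'][130:340,280:500],None,fx=2,fy=2,interpolation=cv2.INTER_CUBIC)[:420],cv2.resize(w['pixels'],(360,270))if 0 else w['pixels'][:420,100:460]]))
print(row(place(120,.11)))
```

```text
[ 0.4833717  -0.08052727  0.0717853 ] (array([-14.03866968,  41.8307209 ]), np.float64(0.02833351509391604)) [ -24.00698197   14.98909987  -38.65453385 -121.69035461   -9.21016442
   38.4237727 ] 4.45 0.10754338161168936 [-0.44975401 -1.58699987 -2.98958532]
[0.026, 0.032, -0.008, -2.582, 0.8, -2.817]
```

View pics/c3.png

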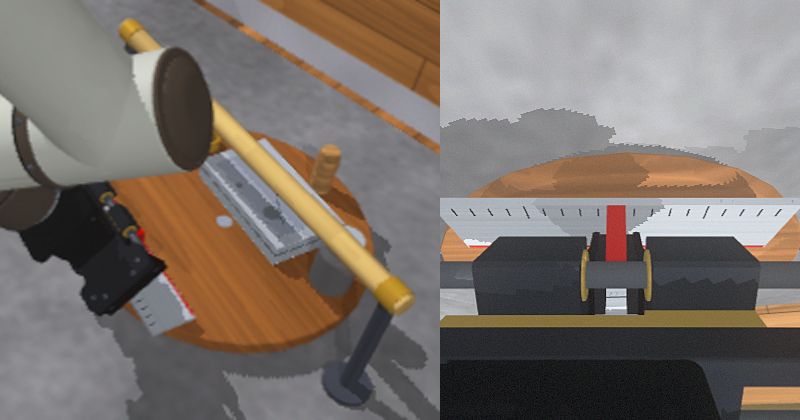

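The plate is held well, but joint 5 stands at its limit (-9.2°), so the TCP is 4 cm too low. I move ahead, where the forearm lies flatter, with slightly less tilt.

Run:
```python
from h import *
print(row(place(80,.085,tilt=34)))
```

```text
[0.026, 0.136, -0.007, -3.897, 0.694, 1.711]
```

arm_command(
  deltas=[
    [0.007,0.04,0,-2,0.2,-1,1],
    [0.015,0.08,0,-3.9,0.4,0,1],
    [0.026,0.136,-0.007,-3.9,0.7,1.7,1],
    [0.026,0.136,-0.007,-3.9,0.7,1.7,1],
    [0.026,0.136,-0.007,-3.9,0.7,1.7,1],
    [0.026,0.136,-0.007,-3.9,0.7,1.7,1],
  ],
)

```text
time_s: 5.05
tcp_pos: [0.5245, -0.0617, 0.059]
ee_rot: [[-0.78, 0.27, 0.564], [0.195, 0.962, -0.192], [-0.594, -0.04, -0.803]]
wrist_force: [1.1, 1.3, 3.3]
gripper_width: 0.114
gripper_force: 30.0
```

Run:
```python
from h import *
s=sense(); print(s['tcp_pos'],yt(np.array(s['ee_rot'])),s['joints'],s['time_s'],s['gripper_width'],s['wrist_force'])
for b,z,t in((80,.085,34),(50,.075,36),(30,.075,38)):print(row(place(b,z,tilt=t)))
```

```text
[ 0.52454252 -0.061692    0.05898657] (array([-15.69192271,  36.56508307]), np.float64(-0.03965510368699801)) [ -24.94367961   19.70640915  -42.49903206 -156.75370282   -9.35851235
   75.82176769] 5.05 0.11401525192035132 [1.11030135 1.2620405  3.279964  ]
[-0.047, 0.043, 0.002, -1.888, -2.211, -1.733]
[-0.047, 0.008, 0.002, -3.706, -2.093, 0.852]
[-0.047, -0.027, 0.003, -5.314, -2.041, 2.04]
```

Joint 5 is stuck on the wrong side of the wrist singularity, and the plate is close to the turntable. A quick kinematic fit from the logged joints will show how to get round it.

```bash
cat > kin.py <<'E'
from h import *
E=lambda ax,a:Ro.from_euler(ax,a,degrees=True).as_matrix()
def frames(q,s4,s6):
    R1=E('z',q[0]); Rf=R1@E('y',q[1]-q[2]); Rw=Rf@E('x',s4*q[3])@E('y',-q[4]); return R1,R1@E('y',q[1]),Rf,Rw,Rw@E('x',s6*q[5])
def cols(q,s4,s6):
    R1,R2,Rf,Rw,Rt=frames(q,s4,s6)
    return np.column_stack([R1[:,1],[0,0,1],R2[:,2],Rf[:,2],Rf[:,0],Rw[:,0],Rw[:,2]]) # off h L1 e L2 d6 a6
s=sense()
D=[([14.817,22.042,.453,0,-68.411,-14.817],[.625,0,.242],np.array([[0,-1,0],[-1,0,0],[0,0,-1.]])),
([24.808,3.0806,-30.1015,-46.3933,-31.0896,-19.9464],[.42782,.19474,.17658],np.array([[-0.389,-0.865,0.317],[-0.661,0.501,0.558],[-0.642,0.008,-0.767]])),
([-24.007,14.989,-38.6545,-121.69,-9.21,38.424],[.48337,-.08053,.07179],np.array([[-0.719,0.242,0.652],[0.199,0.97,-0.141],[-0.666,0.028,-0.745]])),
([-24.9437,19.7064,-42.499,-156.7537,-9.3585,75.8218],[.52454,-.06169,.05899],np.array([[-0.78,0.27,0.564],[0.195,0.962,-0.192],[-0.594,-0.04,-0.803]]))]
best=None
for s4 in(1,-1):
    for s6 in(1,-1):
        C=frames(D[0][0],s4,s6)[4].T@D[0][2]
        e=max(np.abs(frames(q,s4,s6)[4]@C-R).max() for q,p,R in D)
        if best is None or e<best[0]: best=(e,s4,s6,C)
er,s4,s6,C=best
A=np.vstack([cols(q,s4,s6) for q,_,_ in D]); y=np.concatenate([p for _,p,_ in D]); X,*_=np.linalg.lstsq(A,y,rcond=None)
def fk(q): return cols(q,s4,s6)@X, frames(q,s4,s6)[4]@C
from scipy.optimize import least_squares
lo=np.array([-179.8,-69.2,-61.2,-181.2,-171.1,-177.4]);hi=np.array([179.8,118,80.6,117.6,-9.2,177.4])
def ik(T,q0):
    f=lambda q:np.r_[(fk(q)[0]-T[0])*10,Ro.from_matrix(T[1].T@fk(q)[1]).as_rotvec()]
    r=least_squares(f,np.clip(q0,lo+.1,hi-.1),bounds=(lo,hi)); return r.x.round(1),r.cost
if __name__=='__main__':
    print(er,s4,s6,X.round(4),np.abs(A@X-y).max())
    for b,z,t,yaw in((0,.062,40,BY),(0,.062,35,BY),(60,.08,40,BY),(60,.08,30,BY),(120,.11,25,BY),(120,.11,30,BY),(120,.12,40,15),(120,.12,25,15)):
        print(b,z,t,yaw,*[ik(place(b,z,yaw,t),[-25,20,-20,g,-20,g6]) for g,g6 in((-30,30),)])
E
python3 kin.py
```

```text
0.000473385804384413 -1 -1 [-0.0664  0.4403  0.3147 -0.1693  0.8292 -0.015  -0.2163] 0.1301546173075189
0 0.062 40 -14.2 (array([ -18.2,   31.8,  -22.2, -132.4,   -9.2,   45.6]), np.float64(0.0035604504353247838))
0 0.062 35 -14.2 (array([   3. ,   28.2,   -2. ,   21.4,  -27.6, -123.4]), np.float64(3.673258102626889e-26))
60 0.08 40 -14.2 (array([ -20.2,   21.1,  -32.5, -126.2,   -9.2,   41. ]), np.float64(0.0025668595614642313))
60 0.08 30 -14.2 (array([   3.1,   20.5,  -10.7,   16.8,  -31.1, -119.6]), np.float64(4.181465652982158e-30))
120 0.11 25 -14.2 (array([   3.5,   10.5,  -20.4,   12.7,  -35.8, -116.5]), np.float64(1.571253576412465e-24))
120 0.11 30 -14.2 (array([   5.8,    7.2,  -23.1,   18.5,  -32.5, -123.2]), np.float64(3.5038963582731314e-20))
120 0.12 40 15 (array([-23.7,  14.2, -19.4, -48.1, -32.6, -15.3]), np.float64(1.0379809106828689e-22))
120 0.12 25 15 (array([-15. ,  15.5, -15.3, -19.7, -38.9, -46.8]), np.float64(3.2399744940156336e-21))
```

```bash
python3 - <<'E'
s=open('kin.py').read()
s=s.replace("Rw[:,0],Rw[:,2]])","Rw[:,0],Rw[:,2],Rw[:,1],R1[:,0]])").replace("X,*_=np.linalg.lstsq(A,y,rcond=None)","X=np.linalg.solve(A.T@A+1e-7*np.eye(9),A.T@y)")
open('kin.py','w').write(s)
E
python3 kin.py
```

```text
0.000473385804384413 -1 -1 [-1.000e-04  1.613e-01  5.642e-01  2.000e-04  4.226e-01  2.869e-01
 -3.000e-04 -1.597e-01 -2.000e-04] 7.63919084811604e-05
0 0.062 40 -14.2 (array([ -24.8,   24.6,  -31.4, -146.5,   -9.2,   64.8]), np.float64(0.0011876856535374637))
0 0.062 35 -14.2 (array([  1.1,  24.2, -25.3, -29.6,  -9.2, -73.4]), np.float64(0.02716784531252857))
60 0.08 40 -14.2 (array([ -25.5,   18.6,  -36.9, -141.8,   -9.2,   60.5]), np.float64(0.0011995785095346029))
60 0.08 30 -14.2 (array([   8.2,   18.4,  -41. ,   11.6,   -9.2, -121.8]), np.float64(0.01950922038684357))
120 0.11 25 -14.2 (array([   6.6,    9.8,  -56.8,   55.4,   -9.2, -164.8]), np.float64(0.004605248421003961))
120 0.11 30 -14.2 (array([   2.5,    9.4,  -58.8,   71.8,   -9.2, -177.4]), np.float64(0.015753498809761565))
120 0.12 40 15 (array([-17.6,  11.7, -28.6, -55.9, -24.7, -10.6]), np.float64(2.349935322070149e-23))
120 0.12 25 15 (array([ -3.8,  11.7, -32.4, -20.1, -23.3, -54.2]), np.float64(2.087221284106745e-21))
```

The fit is now exact to 0.1 mm. Next I scan the feasible tilts at the final place, for both tool flips.

Run:
```python
from kin import *
rng=np.random.default_rng(0)
for flip in (0,1):
  for b,z in((0,.062),(100,.1)):
    for t in(25,30,35,40,45,50):
        T=place(b,z,tilt=t); 
        if flip: T=(T[0],T[1]@np.diag([-1,-1,1]))
        sol=set()
        for k in range(30):
            q,c=ik(T,[rng.uniform(-60,60),rng.uniform(0,50),rng.uniform(-60,30),rng.uniform(-180,110),rng.uniform(-60,-10),rng.uniform(-170,170)])
            if c<1e-8: sol.add(tuple(q))
        print(flip,b,z,t,sol)
q=sense()['joints']; print(fk(q)[0]-sense()['tcp_pos'])
```

```text
0 0 0.062 25 set()
0 0 0.062 30 set()
0 0 0.062 35 set()
0 0 0.062 40 set()
0 0 0.062 45 {(np.float64(-26.3), np.float64(25.2), np.float64(-33.0), np.float64(-145.5), np.float64(-15.2), np.float64(65.0))}
0 0 0.062 50 {(np.float64(-29.1), np.float64(27.6), np.float64(-39.8), np.float64(-155.7), np.float64(-28.6), np.float64(78.1))}
0 100 0.1 25 set()
0 100 0.1 30 set()
0 100 0.1 35 set()
0 100 0.1 40 set()
0 100 0.1 45 {(np.float64(-25.2), np.float64(13.1), np.float64(-39.3), np.float64(-131.1), np.float64(-10.4), np.float64(49.4))}
0 100 0.1 50 {(np.float64(-32.6), np.float64(16.2), np.float64(-49.0), np.float64(-148.3), np.float64(-27.3), np.float64(73.3))}
1 0 0.062 25 set()
1 0 0.062 30 set()
1 0 0.062 35 set()
1 0 0.062 40 set()
1 0 0.062 45 {(np.float64(-26.3), np.float64(25.2), np.float64(-33.0), np.float64(-145.5), np.float64(-15.2), np.float64(-115.0))}
1 0 0.062 50 {(np.float64(-29.1), np.float64(27.6), np.float64(-39.8), np.float64(-155.7), np.float64(-28.6), np.float64(-101.9))}
1 100 0.1 25 set()
1 100 0.1 30 set()
1 100 0.1 35 set()
1 100 0.1 40 set()
1 100 0.1 45 {(np.float64(-25.2), np.float64(13.1), np.float64(-39.3), np.float64(-131.1), np.float64(-10.4), np.float64(-130.6))}
1 100 0.1 50 {(np.float64(-32.6), np.float64(16.2), np.float64(-49.0), np.float64(-148.3), np.float64(-27.3), np.float64(-106.7))}
[-2.51302751e-05 -3.71606931e-05 -8.50012531e-06]
```

The arm can't hold tilts from 25° to 40° at the place, because joint 5 must stay below -9.1°, but 45–50° works. So I go to a 47° tilt, set the plate on the clear front of the turntable, and regrip it at that tilt.

Run:
```python
from kin import *
q=np.array(sense()['joints']); print(row(place(75,.095,tilt=47)))
for b,z,t in((75,.095,47),(60,.075,47),(60,.064,47),(30,.07,47),(0,.065,47),(-3,.062,47),(0,.062,45),(60,.12,47),(100,.12,47)):
    qq,c=ik(place(b,z,tilt=t),q); print(b,z,t,qq,c<1e-8)
```

```text
[-0.047, -0.184, 0.007, -2.884, -2.237, -2.239]
75 0.095 47 [ -29.    16.8  -42.1 -143.6  -18.4   65.3] True
60 0.075 47 [ -30.1   21.3  -43.6 -150.   -23.6   73.2] True
60 0.064 47 [ -30.7   23.3  -45.1 -152.6  -26.8   76.6] True
30 0.07 47 [ -28.9   23.5  -39.9 -150.6  -22.1   72.5] True
0 0.065 47 [ -27.7   25.7  -36.  -150.6  -20.3   71.5] True
-3 0.062 47 [ -27.7   26.3  -35.9 -151.2  -20.8   72.1] True
0 0.062 45 [ -26.3   25.2  -33.  -145.5  -15.2   65. ] True
60 0.12 47 [ -24.    13.7  -35.1 -131.6   -9.2   48.6] False
100 0.12 47 [ -24.2   10.4  -38.5 -128.1   -9.2   45.3] False
```

arm_command(
  deltas=[
    [0,-0.06,0,-1,0,-1,1],
    [-0.02,-0.12,0,-2,-1,-2,1],
    [-0.047,-0.184,0.007,-2.9,-2.2,-2.2,1],
    [-0.047,-0.184,0.007,-2.9,-2.2,-2.2,1],
    [-0.047,-0.184,0.007,-2.9,-2.2,-2.2,1],
    [-0.047,-0.184,0.007,-2.9,-2.2,-2.2,1],
  ],
)

```text
time_s: 5.55
tcp_pos: [0.5268, -0.0847, 0.0928]
ee_rot: [[-0.666, 0.247, 0.703], [0.169, 0.969, -0.18], [-0.726, -0.001, -0.687]]
wrist_force: [0.3, 0.2, -1.8]
gripper_width: 0.117
gripper_force: 29.9
```

Run:
```python
from h import *
s=sense(); print(s['tcp_pos'],yt(np.array(s['ee_rot'])),s['joints'],s['time_s'],s['gripper_width'],s['wrist_force'],s['moment'])
for b,z,t in((75,.095,47),(60,.075,47)):print(row(place(b,z,tilt=t)))
```

```text
[ 0.52680331 -0.08468633  0.09284856] (array([-14.30641197,  46.57065204]), np.float64(-0.0014158126127911915)) [ -29.03747761   16.92719103  -42.20874869 -143.73522455  -18.09526575
   65.41294131] 5.55 0.11680485846233654 [ 0.25934154  0.16794858 -1.83992395] [0.41293127 1.78948216 0.01144036]
[-0.002, -0.007, -0.0, -0.258, 0.053, -0.04]
[-0.002, -0.007, -0.0, 0.163, 0.058, 2.424]
```

Run:
```python
from h import *
for b,z,t in((60,.064,47),(60,.060,47)):print(row(place(b,z,tilt=t)))
```

```text
[-0.002, -0.007, -0.0, 0.962, 0.06, 3.18]
[-0.002, -0.007, -0.0, 1.252, 0.06, 3.455]
```

arm_command(
  deltas=[
    [0,0,0,0.15,0,1.2,1],
    [-0.002,-0.007,0,0.2,0.1,2.4,1],
    [-0.002,-0.007,0,0.5,0.1,2.7,1],
    [-0.002,-0.007,0,0.7,0.1,2.9,1],
    [-0.002,-0.007,0,0.9,0.1,3.1,1],
    [-0.002,-0.007,0,0.9,0.1,3.1,1],
  ],
)

```text
time_s: 6.05
tcp_pos: [0.5424, -0.0879, 0.0645]
ee_rot: [[-0.662, 0.246, 0.708], [0.169, 0.969, -0.179], [-0.73, 0.001, -0.683]]
wrist_force: [0.6, -0.3, -1.1]
gripper_width: 0.114
gripper_force: 29.9
```

arm_command(
  deltas=[
    [0,0,0,0.1,0,0.1,1],
    [0,0,0,0.1,0,0.1,1],
    [0,0,0,0.1,0,0.1,0.6],
    [0,0,0,0.1,0,0.1,0.4],
    [0,0,0,0.1,0,0.1,0.4],
    [0,0,0,0.1,0,0.1,0.4],
    [0,0,0,0.1,0,0.1,0.4],
    [0,0,0,0.1,0,0.1,0.4],
  ],
)

```text
time_s: 6.72
tcp_pos: [0.5433, -0.0887, 0.0642]
ee_rot: [[-0.66, 0.247, 0.71], [0.169, 0.969, -0.181], [-0.732, 0.0, -0.681]]
wrist_force: [-0.1, -0.6, -0.2]
gripper_width: 0.294
gripper_force: 0.0
```

Run:
```python
from h import *
s=sense(); print(s['tcp_pos'],yt(np.array(s['ee_rot'])),s['gripper_width'],s['wrist_force'])
b=snap('side','d2');a=snap('scene','s2')
big=lambda im:cv2.resize(im,None,fx=2.6,fy=2.6,interpolation=cv2.INTER_CUBIC)
cv2.imwrite('pics/c4.png',np.hstack([big(a['pixels'][140:260,100:250]),big(b['pixels'][190:310,300:450])]))
```

```text
[ 0.54332784 -0.08866275  0.0641917 ] (array([-14.30700669,  47.08887877]), np.float64(0.0003946292058618757)) 0.29415790808774317 [-0.09582696 -0.61432362 -0.15218004]
```

View pics/c4.png

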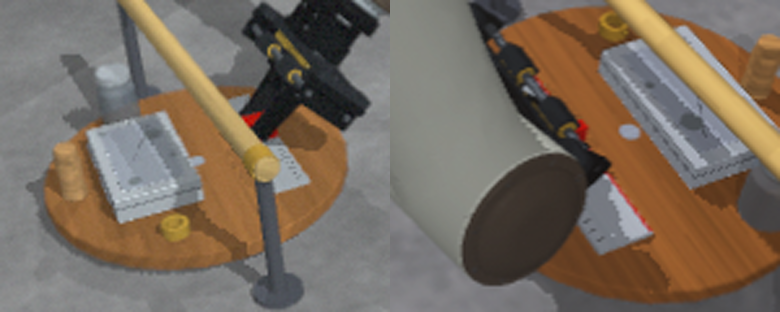

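The plate lies on the front half of the turntable, seen at about (285,165) and (620,215) in the crop, and the box is unchanged. Next I regrip 4 mm lower at the 47° tilt.

arm_command(
  deltas=[
    [0,0,0,0.27,0,0.25,0.4],
    [0,0,0,0.27,0,0.25,0.4],
    [0,0,0,0.27,0,0.25,1],
    [0,0,0,0.27,0,0.25,1],
    [0,0,0,0.27,0,0.25,1],
    [0,0,0,0.27,0,0.25,1],
    [0,0,0,0.27,0,0.25,1],
    [0,0,0,0.27,0,0.25,1],
  ],
)

```text
time_s: 7.48
tcp_pos: [0.5432, -0.0886, 0.0603]
ee_rot: [[-0.66, 0.247, 0.709], [0.169, 0.969, -0.181], [-0.732, 0.0, -0.681]]
wrist_force: [0.6, -0.9, -0.5]
gripper_width: 0.11
gripper_force: 30.0
```

Run:
```python
from h import *
s=sense(); print(s['tcp_pos'],yt(np.array(s['ee_rot'])),s['gripper_width'],s['wrist_force'],s['gripper_force'])
p=np.array(s['tcp_pos']); R=np.array(s['ee_rot'])
print(row((p+[0,0,.005],R)))
for b in(60,25,10,5,0): print(b,row(place(b,p[2]+.005,tilt=47)))
```

```text
[ 0.54316344 -0.08860163  0.06025813] (array([-14.30514951,  47.04610718]), np.float64(0.0003900257082330839)) 0.10954096863208607 [ 0.58673903 -0.88931858 -0.47657814] 29.996111313812435
[0.0, 0.0, 0.0, -0.366, 0.0, -0.341]
60 [-0.001, 0.001, -0.002, -0.343, 0.031, -0.365]
25 [-0.001, 0.001, -0.002, -2.728, 0.037, 2.196]
10 [-0.001, 0.001, -0.002, -3.75, 0.04, 3.294]
5 [-0.001, 0.001, -0.002, -4.091, 0.041, 3.66]
0 [-0.001, 0.001, -0.002, -4.431, 0.042, 4.026]
```

arm_command(
  deltas=[
    [0,0,0,-0.37,0,-0.34,1],
    [0,0,0,-1.5,0,0.9,1],
    [0,0,0,-2.7,0.04,2.2,1],
    [0,0,0,-3.4,0.04,2.9,1],
    [0,0,0,-3.75,0.04,3.3,1],
    [0,0,0,-3.75,0.04,3.3,1],
    [0,0,0,-3.75,0.04,3.3,1],
  ],
)

```text
time_s: 8.07
tcp_pos: [0.5905, -0.1, 0.0648]
ee_rot: [[-0.662, 0.246, 0.708], [0.168, 0.969, -0.18], [-0.731, 0.0, -0.683]]
wrist_force: [-0.6, -0.2, -2.0]
gripper_width: 0.115
gripper_force: 30.0
```

Run:
```python
from h import *
s=sense(); print(s['tcp_pos'],yt(np.array(s['ee_rot'])),s['gripper_width'],s['wrist_force'],s['time_s'])
z=s['tcp_pos'][2]
a=snap('scene','s3');b=snap('side','d3');w=snap('wrist','w3')
big=lambda im:cv2.resize(im,None,fx=2.6,fy=2.6,interpolation=cv2.INTER_CUBIC)
cv2.imwrite('pics/c5.png',np.vstack([np.hstack([big(a['pixels'][160:250,120:270]),big(b['pixels'][190:280,340:490])]),cv2.resize(w['pixels'],None,fx=.65,fy=.65)[:, :364].repeat(1,1) if 0 else np.hstack([w['pixels'][:300],np.zeros((300,220,3),np.uint8)])]))
print(row(place(8,.061,tilt=47)),row(place(4,.061,tilt=47)))
```

```text
[ 0.59053973 -0.09997524  0.06476549] (array([-14.26440805,  46.95202783]), np.float64(0.00020983814656397)) 0.11472749718396454 [-0.56708629 -0.15240352 -2.01891409] 8.0667
[-0.001, -0.001, -0.002, 0.061, -0.017, 0.488] [-0.001, -0.001, -0.002, -0.212, -0.016, 0.78]
```

View pics/c5.png

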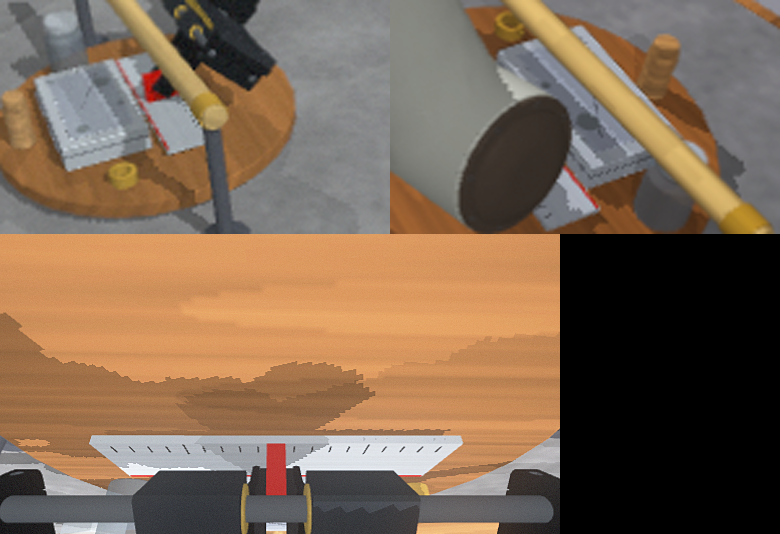

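The plate is parallel to the box with a gap of about 8 mm (red line at about (145,110) in the left crop). Next I lower it and close the gap slowly.

arm_command(
  deltas=[
    [0,0,0,0.1,0,0.35,1],
    [0,0,0,0.06,0,0.49,1],
    [0,0,0,-0.01,0,0.56,1],
    [0,0,0,-0.08,0,0.63,1],
    [0,0,0,-0.15,0,0.7,1],
    [0,0,0,-0.21,0,0.78,1],
    [0,0,0,-0.21,0,0.78,1],
    [0,0,0,-0.21,0,0.78,1],
  ],
)

```text
time_s: 8.88
tcp_pos: [0.5981, -0.102, 0.0612]
ee_rot: [[-0.661, 0.247, 0.709], [0.169, 0.969, -0.18], [-0.731, 0.0, -0.682]]
wrist_force: [-0.9, 0.6, -2.2]
gripper_width: 0.112
gripper_force: 30.0
```

Run:
```python
from h import *
s=sense(); print(s['tcp_pos'],yt(np.array(s['ee_rot'])),s['wrist_force'],s['moment'])
R=np.array(s['ee_rot'])
for b in(2,0,-4): print(row(place(b,.0606,tilt=47)))
```

```text
[ 0.5980768  -0.10203132  0.06119614] (array([-14.28969117,  47.00581225]), np.float64(0.00039771009448627526)) [-0.92058899  0.59486737 -2.22814932] [0.56336107 2.09825435 0.0215105 ]
[-0.001, 0.0, -0.001, -0.034, -0.014, 0.124]
[-0.001, 0.0, -0.001, -0.17, -0.014, 0.27]
[-0.001, 0.0, -0.001, -0.443, -0.013, 0.563]
```

arm_command(
  deltas=[
    [0,0,0,-0.01,0,0.08,1],
    [0,0,0,-0.04,0,0.12,1],
    [0,0,0,-0.07,0,0.16,1],
    [0,0,0,-0.1,0,0.19,1],
    [0,0,0,-0.13,0,0.23,1],
    [0,0,0,-0.17,0,0.27,1],
    [0,0,0,-0.17,0,0.27,1],
    [0,0,0,-0.17,0,0.27,1],
  ],
)

```text
time_s: 9.55
tcp_pos: [0.5982, -0.102, 0.0604]
ee_rot: [[-0.663, 0.246, 0.707], [0.168, 0.969, -0.18], [-0.729, -0.0, -0.684]]
wrist_force: [-15.9, -0.0, 10.2]
gripper_width: 0.107
gripper_force: 30.0
```

arm_command(
  deltas=[
    [0,0,0,0.04,0,-0.07,1],
    [0,0,0,0.08,0,-0.13,1],
    [0,0,0,0.08,0,-0.13,1],
    [0,0,0,0.08,0,-0.13,1],
  ],
)

```text
time_s: 9.88
tcp_pos: [0.5982, -0.102, 0.0604]
ee_rot: [[-0.662, 0.246, 0.707], [0.169, 0.969, -0.18], [-0.73, 0.0, -0.684]]
wrist_force: [-9.2, 0.4, 3.8]
gripper_width: 0.112
gripper_force: 30.0
```

Run:
```python
from h import *
s=sense(); print(s['tcp_pos'],yt(np.array(s['ee_rot'])),s['wrist_force'],s['moment'])
p=np.array(s['tcp_pos'])[:2]-PIN; y=np.radians(BY); print(p@[np.cos(y),np.sin(y)],p@[-np.sin(y),np.cos(y)])
a=snap('scene','s4');b=snap('side','d4')
big=lambda im:cv2.resize(im,None,fx=5,fy=5,interpolation=cv2.INTER_CUBIC)
cv2.imwrite('pics/c6.png',np.hstack([big(a['pixels'][165:245,125:205]),big(b['pixels'][200:280,390:470])]))
```

```text
[ 0.59819661 -0.10196822  0.06042563] (array([-14.2694083 ,  46.87609508]), np.float64(8.714702815207354e-05)) [-9.15145797  0.44532787  3.78331665] [ 0.41287284  2.50323803 -0.26447913]
-0.0220339855206286 0.0002338258488647797
```

View pics/c6.png

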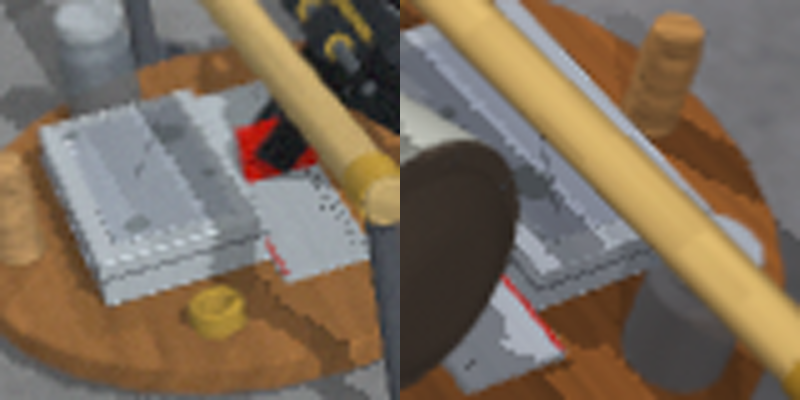

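The red edge meets the box's lower side in both crops (at about (280,255) and (520,290)). The force is about 9 N and steady. I hold it for over a second.

arm_command(
  deltas=[
    [0,0,0,0,0,0,1],
    [0,0,0,0,0,0,1],
    [0,0,0,0,0,0,1],
    [0,0,0,0,0,0,1],
    [0,0,0,0,0,0,1],
    [0,0,0,0,0,0,1],
    [0,0,0,0,0,0,1],
    [0,0,0,0,0,0,1],
  ],
)

```text
time_s: 10.65
tcp_pos: [0.5982, -0.1019, 0.0604]
ee_rot: [[-0.662, 0.246, 0.707], [0.169, 0.969, -0.18], [-0.73, 0.0, -0.684]]
wrist_force: [-8.1, 0.1, 3.2]
gripper_width: 0.114
gripper_force: 30.0
```

arm_command(
  deltas=[
    [0,0,0,0,0,0,1],
    [0,0,0,0,0,0,1],
    [0,0,0,0,0,0,1],
    [0,0,0,0,0,0,1],
    [0,0,0,0,0,0,1],
    [0,0,0,0,0,0,1],
    [0,0,0,0,0,0,1],
  ],
)

```text
time_s: 11.23
tcp_pos: [0.5982, -0.102, 0.0604]
ee_rot: [[-0.662, 0.246, 0.707], [0.168, 0.969, -0.18], [-0.73, 0.0, -0.684]]
wrist_force: [-8.6, 0.7, 2.7]
gripper_width: 0.114
gripper_force: 30.0
```

Run:
```python
from h import *
s=sense(); print(s['tcp_pos'],s['wrist_force'],s['moment'],s['time_s'])
snap('scene','s5')
g=lambda n:cv2.cvtColor(load(n)['pixels'],cv2.COLOR_BGR2GRAY)[178:235,120:164]
for n in('s2','s3','s4','s5'):
    W=np.eye(2,3,dtype=np.float32); cc,W=cv2.findTransformECC(g('s0'),g(n),W,cv2.MOTION_EUCLIDEAN); print(n,round(cc,4),np.degrees(np.arctan2(W[1,0],W[0,0])).round(3),(W@[22,28,1]-[22,28]).round(3))
c=load('s0')
for d in(1,): # predicted image effect of 1 deg turn
    P=lambda x,y,a:PIN+np.array([[np.cos(a),-np.sin(a)],[np.sin(a),np.cos(a)]])@[x,y]
    print([proj(c,[[*P(x,y,np.radians(d)),.058]])[0]-proj(c,[[*P(x,y,0),.058]])[0] for x,y in((.08,-.08),(.08,.05))])
```

```text
[ 0.59820823 -0.10196262  0.06043523] [-8.58477146  0.6659398   2.6578934 ] [ 0.40311725  2.50286203 -0.26749354] 11.2333
s2 0.9379 1.979 [-0.294 -0.794]
s3 0.9386 2.062 [-0.292 -0.797]
s4 0.9374 0.615 [-0.028 -0.304]
s5 0.9382 0.623 [-0.031 -0.303]
[array([-0.21544003,  0.38085632]), array([0.55602696, 0.09152982])]
```

The plate is pressed flush, but the image alignment suggests the turntable turned a little earlier, when the plate brushed it. I estimate that turn properly with a plane-warp search about the pin.

```bash
cat > turn.py <<'E'
from h import *
def turn(n0,n,pts=None,z=.058):
    c0,c=load(n0),load(n); y=np.radians(-14); ex=np.array([np.cos(y),np.sin(y)]);ey=np.array([-ex[1],ex[0]])
    U,V=np.meshgrid(np.linspace(.016,.098,60),np.linspace(-.07,.07,100)) # box-top patch in s0, about pin
    P=U[...,None]*ex+V[...,None]*ey
    G=lambda cc:cv2.cvtColor(cc['pixels'],cv2.COLOR_BGR2GRAY).astype(np.float32)
    def samp(cc,a):
        Q=P@np.array([[np.cos(a),np.sin(a)],[-np.sin(a),np.cos(a)]])+PIN
        uv=proj(cc,np.c_[Q.reshape(-1,2),np.full(Q[...,0].size,z)]).astype(np.float32).reshape(*U.shape,2)
        return cv2.remap(G(cc),uv,None,cv2.INTER_CUBIC)
    A=samp(c0,0); hp=lambda I:I-cv2.GaussianBlur(I,(0,0),12)
    m=(lambda x:x) ; A=hp(A)
    th=np.arange(-5,5.01,.1); r=[np.corrcoef(A.ravel(),hp(samp(c,np.radians(t))).ravel())[0,1] for t in th]
    i=int(np.argmax(r)); return th[i].round(2),round(r[i],3),round(r[50],3)
if __name__=='__main__':
    for n in('s2','s3','s4','s5'): print(n,turn('s0',n))
    for n in('d1','d2','d3'): print(n,turn('d0',n))
E
python3 turn.py
```

```text
s2 (np.float64(-1.1), np.float64(0.862), np.float64(0.848))
s3 (np.float64(-1.2), np.float64(0.861), np.float64(0.844))
s4 (np.float64(-0.4), np.float64(0.894), np.float64(0.891))
s5 (np.float64(-0.3), np.float64(0.895), np.float64(0.893))
d1 (np.float64(-0.2), np.float64(0.74), np.float64(0.739))
d2 (np.float64(-0.3), np.float64(0.719), np.float64(0.716))
d3 (np.float64(-0.3), np.float64(0.498), np.float64(0.497))
```

Turn estimate: at most about 1.2° when brushed, and about 0.3° now that it's pressed flush. Next I relax the push, open, and plan the retreat.

arm_command(
  deltas=[
    [0,0,0,0.03,0,-0.04,1],
    [0,0,0,0.06,0,-0.07,1],
    [0,0,0,0.06,0,-0.07,0.8],
    [0,0,0,0.06,0,-0.07,0.4],
    [0,0,0,0.06,0,-0.07,0.4],
    [0,0,0,0.06,0,-0.07,0.4],
    [0,0,0,0.06,0,-0.07,0.4],
    [0,0,0,0.06,0,-0.07,0.4],
  ],
)

```text
time_s: 11.95
tcp_pos: [0.6, -0.1028, 0.062]
ee_rot: [[-0.658, 0.247, 0.711], [0.168, 0.969, -0.181], [-0.734, 0.0, -0.68]]
wrist_force: [-0.1, -0.1, -0.5]
gripper_width: 0.293
gripper_force: 0.0
```

Run:
```python
from kin import *
s=sense(); print(s['tcp_pos'],s['wrist_force'],s['gripper_width'],s['time_s'])
q=np.array(s['joints'])
for b,z,t in((30,.075,47),(60,.088,48),(110,.11,50)):
    T=place(b,z,tilt=t); print(row(T),*ik(T,q))
```

```text
[ 0.60000496 -0.10284404  0.06198392] [-0.13623157 -0.10870405 -0.52000348] 0.29262054318962444 11.95
[-0.001, 0.003, -0.002, 1.011, 0.012, -3.007] [ -28.5   22.7  -39.2 -149.2  -20.7   70.8] 8.620521226203814e-30
[-0.001, -0.014, -0.002, 2.097, 0.006, -6.091] [ -29.8   19.5  -43.  -148.4  -22.4   70.9] 3.356589590734009e-30
[-0.001, -0.049, -0.002, 3.881, -0.003, -11.254] [ -32.2   13.5  -48.5 -145.2  -24.5   69.5] 1.39270462583351e-23
```

arm_command(
  deltas=[
    [0,0,0,0.3,0,-1,0.4],
    [0,0,0,0.7,0,-2,0.4],
    [0,0,0,1,0,-3,0.4],
    [0,-0.01,0,1.5,0,-4.5,0.4],
    [0,-0.014,0,2.1,0,-6.1,0.4],
    [0,-0.03,0,2.9,0,-8.5,0.4],
    [0,-0.049,0,3.9,0,-11.2,0.4],
    [0,-0.049,0,3.9,0,-11.2,0.4],
  ],
)

```text
time_s: 12.62
tcp_pos: [0.4881, -0.0729, 0.1092]
ee_rot: [[-0.627, 0.245, 0.739], [0.158, 0.969, -0.188], [-0.763, -0.001, -0.647]]
wrist_force: [0.4, 0.3, -0.1]
gripper_width: 0.3
gripper_force: 0.0
```

Run:
```python
from h import *
from turn import turn
s=sense(); print(s['tcp_pos'],s['wrist_force'],s['time_s'])
snap('scene','s6');snap('side','d6'); print(turn('s0','s6'),turn('d0','d6'),turn('s5','s6'))
# red-line pixels on the plate vs predicted line against the box (working edge top corner)
for n,(r0,r1,c0,c1) in (('s6',(160,250,120,230)),('d6',(190,310,340,490))):
    c=load(n);im=c['pixels'].astype(int); m=(im[...,2]>120)&(im[...,2]-im[...,1]>70)&(abs(im[...,0]-im[...,1])<25)
    v,u=np.nonzero(m[r0:r1,c0:c1]); y=np.radians(-14.3)
    W=np.array([onz(c,(a+c0,b+r0),.035)[:2]-PIN for a,b in zip(u,v)])
    X=W@[np.cos(y),np.sin(y)];Y=W@[-np.sin(y),np.cos(y)]
    for lo in range(-110,110,20):
        k=(Y*1000>=lo)&(Y*1000<lo+20)&(abs(X)<.04)
        if k.sum()>1: print(n,lo,k.sum(),(1000*np.median(X[k])).round(1))
    print(n,'Y range',(Y[abs(X)<.04]*1000).min().round(1) if len(Y) else 0,(Y[abs(X)<.04]*1000).max().round(1) if len(Y) else 0)
```

```text
[ 0.48807774 -0.07288646  0.10916547] [ 0.3819153   0.25063124 -0.10738492] 12.6167
(np.float64(-0.3), np.float64(0.892), np.float64(0.889)) (np.float64(-0.2), np.float64(0.734), np.float64(0.733)) (np.float64(-0.0), np.float64(0.994), np.float64(0.994))
s6 -70 13 -20.6
s6 -50 44 -22.1
s6 -30 54 -19.0
s6 -10 38 -17.6
s6 70 3 11.0
s6 90 2 10.9
s6 Y range -56.0 95.7
d6 -110 4 10.7
d6 -90 9 11.1
d6 -70 7 11.3
d6 -50 6 10.9
d6 -30 3 10.9
d6 -10 105 -11.8
d6 10 120 -0.2
d6 30 5 11.3
d6 50 5 11.5
d6 70 5 11.3
d6 90 2 12.1
d6 Y range -98.0 96.2
```

The red line lies straight at x = 11 mm in the box frame over its whole length (y from -98 to +96 mm), so it's flush and centred, and nothing moved on release. I hand it in.

```bash
python3 -c "
from station import finish_job; print(finish_job())"
```

```text
the job is handed in; nothing more can be done
None
```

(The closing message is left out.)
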